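# Lean the dark sample board against the display stand

### The job

Take the dark wooden sample board out of the slotted rack and lean it against the green wall of the display stand: its foot down on the grey base against the metal stop strip, so that it cannot slide out, its top tipped back on the wall, dials facing out over the strip, square to the wall and near its middle. Leave the pale board standing in the rack.

Things in the scene. Friction and masses are not known exactly. Their poses are not given: they have to be found in the camera images.
- dark_board: The board to move: dark brown wood, three white dials with brass rings on its front (-x) face, 36 to 141 mm above its foot. 200 mm long (own z), 40 wide (own y), 10 thick (own x), 0.08 to 0.17 kg. Origin: centre of its lower end face (foot); z to its top, x out of its plain back. It stands upright in a rack slot, its top 249 mm above the bench, and lifts straight out.
- pale_board: The other board, same size and frame, pale wood with three black dials, in the rack's other slot, 75 mm in front of or behind the dark one; which slot holds which board varies. To be left there.
- rack: Fixed plywood block, 115 mm (x) by 62 (y) by 45 high, on a white work board whose top is 34 mm above the bench. Origin: centre of its underside. Two slots open at the top, 13 by 43 mm, 30 deep, at x = -37.5 and +37.5 mm, each holding one board upright, dials to -x, foot 15 mm above the rack's underside. Rack and stand may change places.
- stand: Fixed on the white work board. Origin: on its underside; z up, x from strip to wall, y along both. Heights from the underside: grey base, top at 10 mm; green wall, 100 mm wide (y), front face at x = +30, top at 120; metal stop strip, x = -28 to -20, top at 24. Foot against the strip (board origin x = -15), a board leans back 20 degrees, its top 80 mm free above the wall.
Not all that is in view belongs to the job. What is shaped like the dark_board but purple is not meant.

How it is judged:
By the outcome, as a careful person would: the job done as asked, in the order asked, and still so for the second after the job is handed in, with the robot touching nothing.
It also fails if it takes over 35 s, if anything falls off the work surface, if the arm or the gripper's body presses on something with over 40 N, if the wrist force passes 120 N, or if a joint passes its speed limit or range.

### The arm

A 6-joint arm with a two-finger parallel gripper is mounted at the origin on a cart in front of the work surface, level with it; the furniture and walls round the work are solid. World frame = base frame: x ahead of the robot, y to its left, z up, the work surface at z = 0. Lengths are in m, angles in degrees, forces in N, time in s.
With the tool pointing down it reaches from about 0.375 to 0.9 m from the base axis. Payload 3.1 kg.
Tool frame: the origin (TCP) lies on the centre line of the jaws, within the pads' length; the fingertips stand finger_overhang ahead of it and the grasp point (between the pads) lies 5 mm behind it (finger_overhang is the distance from the TCP to the fingertips, in m); z points along the fingers, y is the line along which they close (so a half turn about z gives the same grasp; the last joint's range is limited). The gripper opens to 87 mm and grips with 3 to 60 N. Pads are 19 mm wide; open, the fingers measure 117 mm over their backs; the gripper's body (75 mm by 190 mm) begins 51 mm behind the grasp point.
Start: joints at [-77.149, 30.224, 82.088, -0, 67.689, -10.227], TCP at [0.245, -0.575, 0.237] pointing down, gripper open.
Joint ranges: [-176.69, 176.69], [-43.24, 126.21], [12.49, 139.97], [-82, 262], [0, 151.66], [-163.58, 163.58]. Speed limits (degrees/s): [159.86, 159.86, 180, 180, 180, 180].

### API

Orientations are given as a 3x3 rotation matrix whose columns are the frame's x, y, z axes.
In Python, from rig import read_state, capture, calibration, hand_in, finger_overhang gives the robot as it stands.
- The arm moves only by the tool send_rows, never from a script. Its argument "plan" is a list of rows, each a list of 5 numbers: the closure in counts, from 0 (fully open) to 255 (shut), then the shift along the tool's x, y, z in m, then the turn about the tool's z in rad. A call has 1 to 20 rows; each row shifts and turns the commanded pose from where the row before left it, along the tool's axes as they then stand; what a row does not reach is not made up. A row lasts 1/12 s, in which the tool goes at most 41.7 mm and 7.16 degrees, less where a joint would pass 70% of its speed; a pose out of reach is approached as far as the arm can. A call is refused whole if a number of a shift passes 0.0417 or a number of a turn 0.125, either way. A call with a gripper value outside its range is refused whole. The fingers move at their own pace and stop on an object; the grip force is fixed at half the most. Time passes only in rows, so rows that do not move let the fingers close. It gives the time, the measured TCP pose, the force, the opening and the grip force at its end, in the units of the state.
- read_state(): the state, without advancing time (a new reading comes with each control period).
- capture(name): name is "side" or "top"; returns (picture, depth): 400x640x3 uint8, blue, green, red; 400x640 float32, m along the optical axis (not along the pixel's ray), 0 where there is no reading.
- calibration(name): a dict with "fx", "fy", "cx", "cy" (pixels), "xyz" and "rotation" of the camera in the world. Camera axes: x right, y down, z forward; pixel columns grow to the right and rows downward; lengths in m; the calibration is good to about 2 mm. A picture is of the moment at which its call begins. calibration takes no time and is no camera call.
- hand_in(): hands the job in; it is judged then, once.
The state is a dict: "time_s": time; "joint_positions": joint angles; "qvel": joint speeds; "tau": joint torques, N m; "position": TCP position; "tcp_rot": TCP orientation; "force": force on the tool from outside, world axes, zero at the start; "moment": the same for the moment, N m; "opening": opening from 0.0 (shut) to 1.0 (fully open); "grasp_force": force on a finger pad.
Only numpy, scipy, OpenCV 4.12 (cv2) and the standard library are available. Lean on these libraries where they do the work, as an engineer would, in place of code of your own. Each camera call takes 0.05 s, during which the arm holds its last target. There are 200 camera calls.

## Working session

There is one attempt and no reset: what is moved stays moved. The work goes in short steps, Python scripts to look and compute and a tool call to move; the robot and the scene stay as the last step left them, time stands still between calls to the robot, and variables do not carry over. Pictures are saved under pics/ and viewed, at most 10 in all, crops included, and the job is handed in when it is done.

Besides the shell and the picture viewer there is one more tool, called after "Emit:" as name(argument=value, ...), one argument or row to a line, values as JSON. send_rows: Moves the arm, as the interface text tells. Its arguments: {"type":"object","properties":{"plan":{"type":"array","items":{"type":"array","items":{"type":"number"}}}},"required":["plan"]}

```bash
ls; mkdir -p pics; python3 - <<'E'
from rig import *
import cv2,numpy as np
for n in("side","top"):
    p,d=capture(n);cv2.imwrite(f"pics/{n}0.png",p);np.save(f"pics/{n}0.npy",d)
    c=calibration(n);print(n,c)
s=read_state();print(s["position"],np.round(s["tcp_rot"],3),s["opening"],finger_overhang() if callable(finger_overhang) else finger_overhang)
E
```

```text
pics
side {'fx': 462.44466929695676, 'fy': 462.44466929695676, 'cx': 314.3773597091951, 'cy': 199.30552011722867, 'xyz': array([ 0.96209844, -0.27914392,  0.67644273]), 'rotation': array([[ 0.19045182,  0.72092955, -0.66632476],
       [ 0.98165511, -0.14609244,  0.1225163 ],
       [-0.00901939, -0.67743456, -0.73552775]])}
top {'fx': 389.9948997978784, 'fy': 389.9948997978784, 'cx': 319.31831719810305, 'cy': 207.37453182450668, 'xyz': array([ 0.19904042, -0.11078064,  0.90360061]), 'rotation': array([[-0.29761561, -0.92844634,  0.22228889],
       [-0.95467123,  0.28814557, -0.07466573],
       [ 0.00527156, -0.2344345 , -0.97211763]])}
[ 0.24490459 -0.57432019  0.23566257] [[ 0.92   0.392 -0.   ]
 [ 0.392 -0.92   0.002]
 [ 0.    -0.002 -1.   ]] 0.9954718069478362 0.014
```

View pics/side0.png

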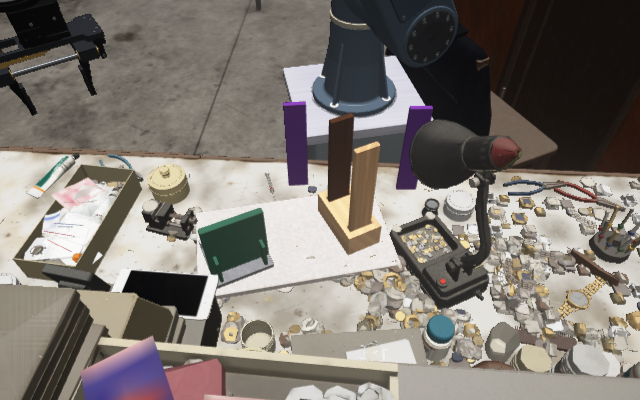

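View pics/top0.png

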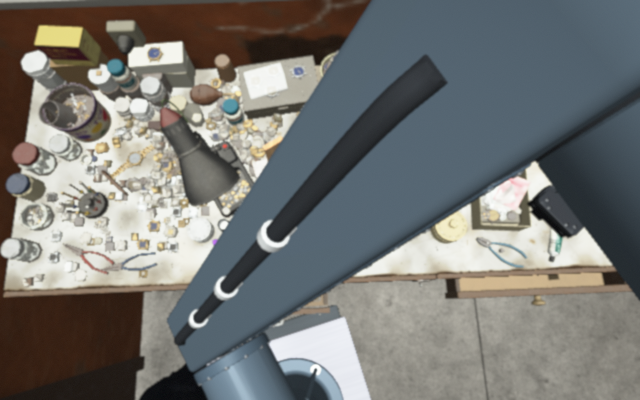

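The side view shows the dark board at about (340,157) and the pale one at (364,195), both in the rack (350,225). The green stand is at (235,245), with its strip towards the camera. The arm hides the scene in the top view. Things that could be taken for the dark board: the purple boards at (295,143) and (412,150), and the pale board at (364,190). By its brown colour I choose (340,157), and I'll check it in a close crop.

```bash
cat > h.py <<'E'
from rig import *
import cv2,numpy as np
def world(n,u,v,z=None,d=None):
    c=calibration(n);r=np.array([(u-c["cx"])/c["fx"],(v-c["cy"])/c["fy"],1.0]);R=np.array(c["rotation"]);o=np.array(c["xyz"])
    w=R@r
    return o+w*(d if d is not None else (z-o[2])/w[2])
def cloud(n,d):
    c=calibration(n);v,u=np.mgrid[:400,:640]
    P=np.stack([(u-c["cx"])/c["fx"]*d,(v-c["cy"])/c["fy"]*d,d],-1)
    return P@np.array(c["rotation"]).T+np.array(c["xyz"])
def proj(n,p):
    c=calibration(n);q=np.array(c["rotation"]).T@(np.array(p)-c["xyz"]);return c["fx"]*q[0]/q[2]+c["cx"],c["fy"]*q[1]/q[2]+c["cy"]
E
python3 - <<'E'
from h import *
p=cv2.imread("pics/side0.png");d=np.load("pics/side0.npy")
cv2.imwrite("pics/crop0.png",cv2.resize(p[90:300,180:450],None,fx=2.9,fy=2.8,interpolation=cv2.INTER_CUBIC))
W=cloud("side",d)
for n,(u,v) in dict(dark=(341,150),pale=(364,190),rack=(350,232),purpL=(295,150),purpR=(412,160),wall=(235,240),wb=(300,220),lamp=(455,150)).items(): print(n,np.round(W[v,u],3))
hsv=cv2.cvtColor(p,cv2.COLOR_BGR2HSV)
print(hsv[150,341],hsv[190,364],hsv[240,235])
E
```

```text
dark [ 0.424 -0.136  0.188]
pale [ 0.496 -0.116  0.166]
rack [ 0.505 -0.136  0.079]
purpL [ 0.303 -0.194  0.095]
purpR [ 0.474 -0.036  0.194]
wall [ 0.509 -0.321  0.111]
wb [ 0.424 -0.207  0.032]
lamp [0.516 0.005 0.243]
[ 9 95 51] [ 15 110 121] [73 78 59]
```

View pics/crop0.png

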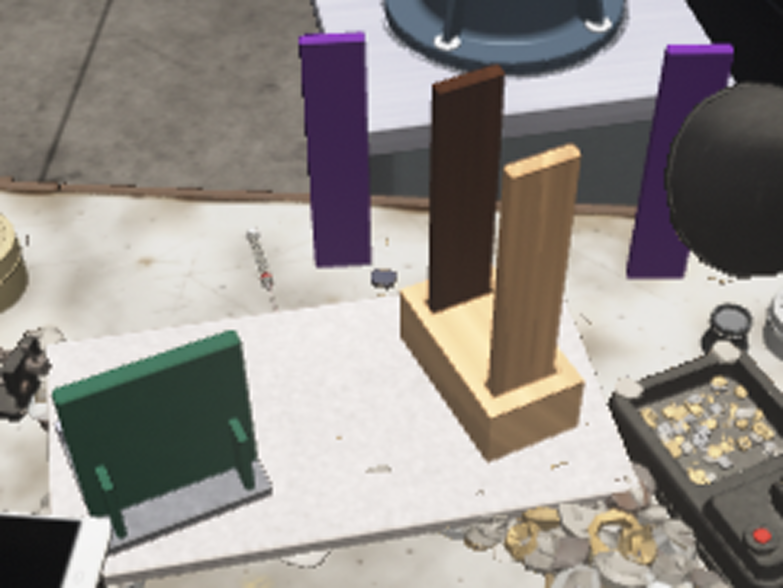

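The crop confirms the dark brown board stands in the rack's far (robot-side) slot, with its plain back to the camera. The stand shows its back with gussets, so its strip side faces the robot. Next I'll measure both from the depth.

```bash
cat >> h.py <<'E'
def line(P):
    """yaw (deg) of face normal and ends along horizontal line fit of xy points"""
    vx,vy,x0,y0=cv2.fitLine(P[:,:2].astype(np.float32),cv2.DIST_HUBER,0,.001,.001).ravel()
    if vy<0: vx,vy=-vx,-vy
    t=(P[:,:2]-[x0,y0])@[vx,vy];a,b=np.percentile(t,[1,99])
    m=np.array([x0,y0])+np.array([vx,vy])*(a+b)/2
    return np.degrees(np.arctan2(-vx,vy)),m,b-a
E
python3 - <<'E'
from h import *
p=cv2.imread("pics/side0.png");W=cloud("side",np.load("pics/side0.npy"))
h,s,v=cv2.split(cv2.cvtColor(p,cv2.COLOR_BGR2HSV));u=np.mgrid[:400,:640][1];r=np.mgrid[:400,:640][0]
def box(u0,u1,r0,r1): return (u>u0)&(u<u1)&(r>r0)&(r<r1)
dk=box(325,358,110,200)&(v<90)&((h<25)|(h>170))&(W[...,0]>.35)&(W[...,0]<.47)
pl=box(345,385,135,235)&(W[...,0]>.45)&(W[...,0]<.54)
gr=box(195,275,200,290)&(h>60)&(h<90)&(s>50)
pr=(h>125)&(h<145)&(s>100)
for n,m,z0,z1 in(("dark",dk,.1,.24),("pale",pl,.1,.235),("wall",gr,.1,.145)):
    P=W[m&(W[...,2]>z0)&(W[...,2]<z1)];print(n,len(P),line(P))
for n,m in(("dark",dk),("pale",pl)): print(n,"ztop",np.percentile(W[m][:,2],99.5), np.round(W[m&(W[...,2]>.244)].mean(0),3))
P=W[gr&(W[...,2]>.148)];print("walltop",len(P),line(P),P[:,2].max(),"xrange",np.percentile(P[:,0],[2,98]))
for n,a,b in(("PL",280,310),("PR",385,435)):
    P=W[pr&(u>a)&(u<b)];print(n,P.min(0),P.max(0))
P=W[box(405,525,110,190)&(W[...,2]>.1)&(v<90)];print("lamp",np.percentile(P,[1,99],axis=0))
E
```

```text
dark 1487 (np.float32(14.083718), array([ 0.42218405, -0.13601058]), np.float64(0.03912103639452811))
pale 1506 (np.float32(14.242504), array([ 0.49473102, -0.1159726 ]), np.float64(0.039247928579375486))
wall 1205 (np.float32(14.369117), array([ 0.50969476, -0.32163776]), np.float64(0.09505153902855062))
dark ztop 0.24785241261484853 [ 0.422 -0.138  0.246]
pale ztop 0.24867556907861885 [ 0.492 -0.117  0.247]
walltop 493 (np.float32(15.161451), array([ 0.51079053, -0.33626519]), np.float64(0.12580395611623962)) 0.6764427322221924 xrange [0.49172668 0.52168897]
PL [ 0.29304996 -0.27914392  0.00149978] [ 0.96209844 -0.17133629  0.67644273]
PR [-0.02605901 -0.27914392 -0.09561599] [0.96209844 0.22210692 0.67644273]
lamp [[ 0.35451508 -0.03744299  0.13103195]
 [ 0.59879862  0.0475616   0.29530073]]
```

```bash
python3 - <<'E'
from h import *
p=cv2.imread("pics/side0.png");d=np.load("pics/side0.npy");W=cloud("side",d)
W[d<=0]=np.nan
h,s,v=cv2.split(cv2.cvtColor(p,cv2.COLOR_BGR2HSV));r,u=np.mgrid[:400,:640]
f=lambda a:np.round(a,3)
pr=(h>125)&(h<150)&(s>100)&(r<200)&(r>95)
for n,a,b in(("PL",280,310),("PR",385,435)):
    P=W[pr&(u>a)&(u<b)];print(n,len(P),f(np.nanpercentile(P,[3,50,97],axis=0)))
lm=(u>405)&(u<530)&(r>110)&(r<190)&(s<110)&(v<110)
P=W[lm];P=P[(P[:,2]>.15)]
for z in(.2,.24,.26,.28,.3):
    Q=P[(P[:,2]>z)];print("lamp>",z,len(Q),f(np.nanpercentile(Q,[1,50,99],axis=0)) if len(Q) else "")
gr=(u>190)&(u<280)&(r>195)&(r<290)&(h>60)&(h<90)&(s>50)
Y=np.radians(14.2);n=np.array([np.cos(Y),np.sin(Y)]);t=np.array([-n[1],n[0]])
P=W[gr&(W[...,2]>.05)&(W[...,2]<.165)];a=P[:,:2]@n;b=P[:,:2]@t
for z0,z1 in((.1,.13),(.13,.146),(.150,.16)):
    k=(P[:,2]>z0)&(P[:,2]<z1);print(z0,k.sum(),f(np.percentile(a[k],[2,10,50,90,98])),f(np.percentile(b[k],[1,99])))
print("board a,b",np.array([.4222,-.136])@n-.005,np.array([.4222,-.136])@t)
E
```

```text
PL 1679 [[ 0.299 -0.21   0.012]
 [ 0.303 -0.192  0.117]
 [ 0.307 -0.174  0.198]]
PR 1179 [[0.351 0.001 0.007]
 [0.357 0.012 0.131]
 [0.362 0.036 0.199]]
lamp> 0.2 4115 [[ 0.435 -0.033  0.201]
 [ 0.517  0.01   0.237]
 [ 0.597  0.049  0.293]]
lamp> 0.24 1867 [[ 0.459 -0.003  0.24 ]
 [ 0.536  0.018  0.256]
 [ 0.599  0.052  0.297]]
lamp> 0.26 792 [[0.516 0.014 0.26 ]
 [0.558 0.022 0.274]
 [0.599 0.054 0.299]]
lamp> 0.28 253 [[0.54  0.019 0.28 ]
 [0.559 0.031 0.287]
 [0.6   0.054 0.301]]
lamp> 0.3 6 [[0.593 0.04  0.3  ]
 [0.597 0.042 0.301]
 [0.599 0.044 0.302]]
0.1 790 [0.414 0.414 0.415 0.416 0.417] [-0.484 -0.389]
0.13 436 [0.414 0.414 0.415 0.416 0.417] [-0.484 -0.389]
0.15 421 [0.405 0.407 0.412 0.415 0.416] [-0.484 -0.388]
board a,b 0.3709380222462105 -0.23541334590376933
```

Emit:
send_rows(
  plan=[
    [0,0,0,-0.035,0.078],
    [0,0,0,-0.035,0.078],
    [0,0.0228,-0.0318,0,0],
    [0,0.0228,-0.0318,0,0],
    [0,0.0228,-0.0318,0,0],
    [0,0.0228,-0.0318,0,0],
    [0,0.0228,-0.0318,0,0],
    [0,0.0228,-0.0318,0,0],
    [0,0.0228,-0.0318,0,0],
    [0,0.0228,-0.0318,0,0],
    [0,0.0228,-0.0318,0,0],
    [0,0.0228,-0.0318,0,0],
    [0,0.0228,-0.0318,0,0],
    [0,0.0228,-0.0318,0,0],
    [0,0,0,0,0],
    [0,0,0,0,0],
  ],
)

```text
time_s: 1.43
position: [0.4172, -0.1359, 0.3064]
tcp_rot: [[0.968, 0.249, -0.001], [0.249, -0.968, 0.0], [-0.001, -0.0, -1.0]]
force: [-0.4, -0.7, 0.6]
opening: 1.002
grasp_force: 0.0
```

```bash
cat >> h.py <<'E'
Y=np.radians(14.2);n=np.array([np.cos(Y),np.sin(Y)]);t=np.array([-n[1],n[0]])
def where():
    s=read_state();q=np.array(s["position"]);R=np.array(s["tcp_rot"])
    print("t",round(s["time_s"],2),"a",round(q[:2]@n,4),"b",round(q[:2]@t,4),"z",round(q[2],4),"tooly yaw err deg",round(np.degrees(np.arctan2(R[1,1],R[0,1]))+75.8,2),"zax",np.round(R[:,2],3),"F",np.round(s["force"],1),"op",round(s["opening"],3),s["grasp_force"])
E
python3 - <<'E'
from h import *
where()
a,_=capture("side");b,_=capture("top");cv2.imwrite("pics/s1.png",np.vstack([a[20:300,100:520],b[60:340,110:530]]))
E
```

```text
t 1.43 a 0.3711 b -0.2341 z 0.3064 tooly yaw err deg 0.24 zax [-0.001  0.    -1.   ] F [-0.4 -0.7  0.6] op 1.002 0.0
```

View pics/s1.png

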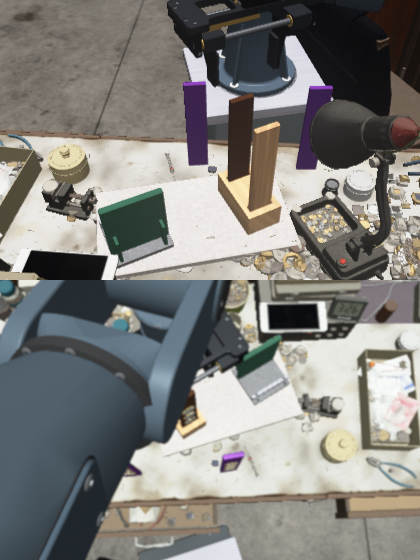

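The top half shows the gripper above the dark board at crop (240,40). The lower half shows the stand clear in the top view, with the green wall at crop (260,355) and the grey base on the robot side at (265,383). I'll measure the strip and wall front there.

```bash
python3 - <<'E'
from h import *
q=read_state()["position"];print("tcp px side",proj("side",q),"tips",proj("side",np.array(q)-[0,0,.014]), "board top",proj("side",[.4173,-.137,.249]))
p,d=capture("top");W=cloud("top",d);W[d<=0]=np.nan
a=W[...,:2]@n;b=W[...,:2]@t;z=W[...,2]
k=(b>-.53)&(b<-.35)&(a>.30)&(a<.44)&(z>.038)&(z<.17)
print(k.sum())
for z0,z1 in((.04,.049),(.052,.062),(.07,.145),(.148,.16)):
    m=k&(z>z0)&(z<z1)
    if m.sum()>5: print(z0,m.sum(),np.round(np.percentile(a[m],[1,5,50,95,99]),4),np.round(np.percentile(b[m],[1,99]),4),round(np.median(z[m]),4))
r,u=np.where(k);r0,r1,u0,u1=r.min()-8,r.max()+8,u.min()-8,u.max()+8;print(r0,r1,u0,u1)
cv2.imwrite("pics/t2.png",cv2.resize(p[r0:r1,u0:u1],None,fx=6,fy=6,interpolation=cv2.INTER_CUBIC)[:600,:800])
E
```

```text
tcp px side (np.float64(341.0803978155779), np.float64(83.88859997538648)) tips (np.float64(340.753677733648), np.float64(92.29783040644774)) board top (np.float64(340.7558554499646), np.float64(116.801110955809))
2188
0.04 1115 [0.3323 0.3348 0.3729 0.4023 0.4273] [-0.4841 -0.3859] 0.0437
0.052 216 [0.3436 0.3442 0.3489 0.4028 0.4233] [-0.4836 -0.3859] 0.0574
0.07 500 [0.4012 0.4016 0.4025 0.4348 0.4389] [-0.5285 -0.3852] 0.1053
0.148 234 [0.402  0.4022 0.4064 0.4128 0.4139] [-0.483  -0.3927] 0.1533
99 192 333 407
```

View pics/t2.png

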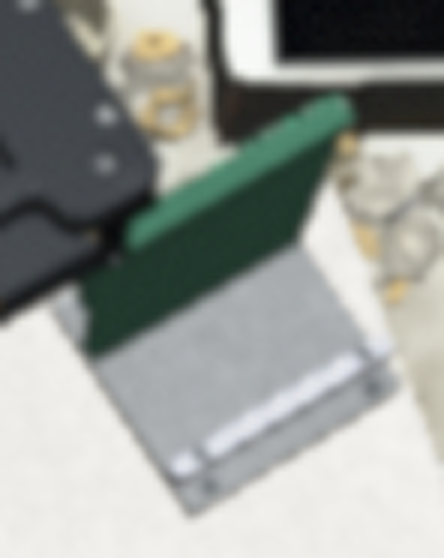

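The crop shows the wall's front at (190,290) and the strip at (270,410) on the robot side. They measure a≈0.402 for the wall front and a≈0.345–0.353 for the strip, which fits the drawing. Now I'll grasp the board across its width.

Emit:
send_rows(
  plan=[
    [0,0,0.0013,0.028,-0.004],
    [0,0,0,0.028,0],
    [0,0,0,0.026,0],
    [0,0,0,0,0],
    [180,0,0,0,0],
    [180,0,0,0,0],
    [180,0,0,0,0],
    [180,0,0,0,0],
    [180,0,0,0,0],
    [180,0,0,0,0],
    [180,0,0,0,0],
    [180,0,0,0,0],
  ],
)

```text
time_s: 2.58
position: [0.4175, -0.1392, 0.2248]
tcp_rot: [[0.969, 0.248, 0.0], [0.248, -0.969, -0.0], [0.0, 0.0, -1.0]]
force: [-0.3, 0.4, -0.3]
opening: 0.479
grasp_force: 0.1
```

Emit:
send_rows(
  plan=[
    [200,0,0,0,0],
    [200,0,0,0,0],
    [200,0,0,0,0],
    [200,0,0,0,0],
  ],
)

```text
time_s: 2.92
position: [0.4175, -0.1393, 0.2247]
tcp_rot: [[0.969, 0.248, 0.0], [0.248, -0.969, 0.0], [0.0, 0.0, -1.0]]
force: [-0.5, 0.9, 3.0]
opening: 0.456
grasp_force: 29.8
```

Emit:
send_rows(
  plan=[
    [200,0,0,-0.01,0],
    [200,0,0,-0.015,0],
    [200,0,0,-0.02,0],
    [200,0,0,-0.02,0],
    [200,0,0,0,0],
    [200,0,0,0,0],
  ],
)

```text
time_s: 3.42
position: [0.4176, -0.1395, 0.2897]
tcp_rot: [[0.969, 0.248, 0.001], [0.248, -0.969, -0.001], [0.001, 0.001, -1.0]]
force: [0.3, -0.2, -2.3]
opening: 0.455
grasp_force: 29.8
```

```bash
python3 - <<'E'
from h import *
where()
p,d=capture("side");cv2.imwrite("pics/s3.png",cv2.resize(p[30:290,180:440],None,fx=2.2,fy=2.2))
W=cloud("side",d);h,s,v=cv2.split(cv2.cvtColor(p,cv2.COLOR_BGR2HSV));r,u=np.mgrid[:400,:640]
m=(u>322)&(u<362)&(v<90)&((h<25)|(h>170))&(s>60)&(W[...,0]>.39)&(W[...,0]<.45)&(W[...,2]>.12)&(W[...,2]<.24)
P=W[m];L=line(P);print(len(P),L,L[1]@n-.005,L[1]@t)
a=P[:,:2]@n;b=P[:,:2]@t;print("tilt da/dz",np.polyfit(P[:,2],a,1)[0]);
for z in(.14,.17,.2,.225): 
  k=abs(P[:,2]-z)<.008;print(z,np.percentile(b[k],[2,98]).mean())
E
```

```text
t 3.42 a 0.3707 b -0.2377 z 0.2897 tooly yaw err deg 0.17 zax [ 0.001 -0.001 -1.   ] F [ 0.3 -0.2 -2.3] op 0.455 29.835288291214965
1288 (np.float32(14.279486), array([ 0.42303766, -0.13833118]), np.float64(0.03819094242616909)) 0.3711782329130375 -0.23787878586760963
tilt da/dz 0.0001732173406246047
0.14 -0.23826580849172377
0.17 -0.23763437257276146
0.2 -0.23812864355636662
0.225 -0.239140871026203
```

View pics/s3.png

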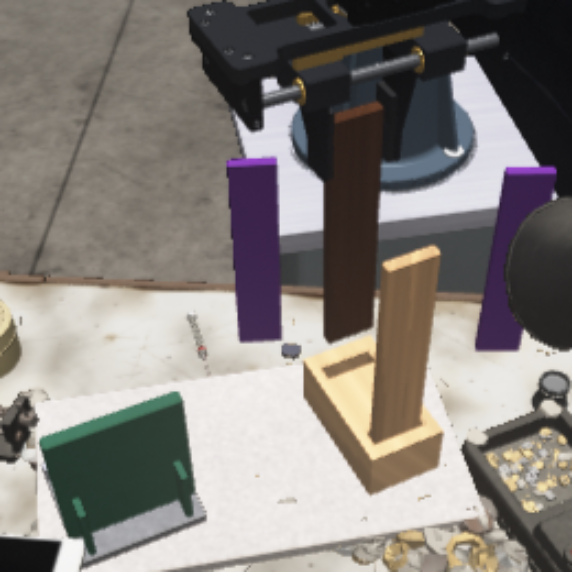

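The board (378→340, 110–340 in the crop) hangs upright and clear of the rack, and the pale one still stands. I'll carry it to the stand and lower it almost to the base.

Emit:
send_rows(
  plan=[
    [200,0,0.02,0,-0.003],
    [200,-0.002,0.0355,0,0],
    [200,-0.002,0.0355,0,0],
    [200,-0.002,0.0355,0,0],
    [200,-0.002,0.0355,0,0],
    [200,-0.001,0.0235,0,0],
    [200,0,0.012,0,0],
    [200,0,0,0.015,0],
    [200,0,0,0.02,0],
    [200,0,0,0.015,0],
    [200,0,0,0.01,0],
    [200,0,0,0,0],
    [200,0,0,0,0],
  ],
)

```text
time_s: 4.55
position: [0.4579, -0.3318, 0.2286]
tcp_rot: [[0.968, 0.252, -0.002], [0.252, -0.968, 0.002], [-0.001, -0.002, -1.0]]
force: [0.5, 0.2, -1.7]
opening: 0.457
grasp_force: 29.8
```

```bash
python3 - <<'E'
from h import *
where()
for nm in("side","top"):
    p,d=capture(nm);W=cloud(nm,d);W[d<=0]=np.nan;h,s,v=cv2.split(cv2.cvtColor(p,cv2.COLOR_BGR2HSV))
    a=W[...,:2]@n;b=W[...,:2]@t;z=W[...,2]
    m=(v<110)&((h<20)|(h>170))&(s>60)&(a>.33)&(a<.4)&(b>-.475)&(b<-.39)&(z<.235)
    if m.sum()>10:
        P=W[m];print(nm,len(P),line(P),np.round(np.percentile(a[m],[2,50,98]),4),np.percentile(b[m],[2,98]),np.percentile(z[m],[1,99]))
        print(np.polyfit(z[m],a[m],1))
    else: print(nm,m.sum())
    cv2.imwrite(f"pics/{nm}4.png",p)
cv2.imwrite("pics/c4.png",np.hstack([cv2.resize(cv2.imread("pics/side4.png")[60:310,150:330],None,fx=2,fy=2),cv2.resize(p[60:310,280:460],None,fx=2,fy=2)]))
E
```

```text
t 4.55 a 0.3625 b -0.434 z 0.2286 tooly yaw err deg 0.37 zax [-0.002  0.002 -1.   ] F [ 0.5  0.2 -1.7] op 0.457 29.83469514758326
side 1499 (np.float32(15.220808), array([ 0.46286764, -0.33032784]), np.float64(0.038143798166679066)) [0.3658 0.3677 0.3696] [-0.45245114 -0.41507926] [0.1142131  0.23393714]
[0.0007961  0.36755416]
top 0
```

View pics/c4.png

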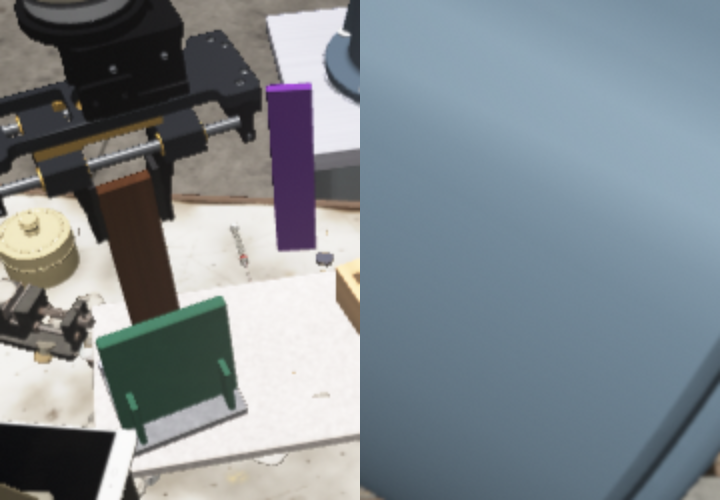

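The board stands upright between the wall and the strip, its foot about 9 mm above the base, while the top view is blocked by the arm. I'll lower it and feel for the strip.

Emit:
send_rows(
  plan=[
    [200,0,0,0.004,-0.005],
    [200,0,0,0.003,0],
    [200,0,0,0,0],
    [200,-0.002,0,0,0],
    [200,-0.0015,0,0,0],
    [200,-0.0015,0,0,0],
    [200,-0.001,0,0,0],
    [200,0,0,0,0],
  ],
)

```text
time_s: 5.32
position: [0.4527, -0.3344, 0.2228]
tcp_rot: [[0.967, 0.255, 0.001], [0.255, -0.967, 0.0], [0.001, 0.0, -1.0]]
force: [1.6, 0.1, -1.3]
opening: 0.454
grasp_force: 29.9
```

Emit:
send_rows(
  plan=[
    [200,0,0,0.001,0.005],
    [200,0,0,0.001,0.005],
    [200,0,0,0.001,0],
    [200,0,0,0.001,0],
    [200,0,0,0,0],
  ],
)

```text
time_s: 5.73
position: [0.453, -0.3345, 0.2197]
tcp_rot: [[0.969, 0.246, 0.001], [0.246, -0.969, -0.001], [0.001, 0.001, -1.0]]
force: [0.7, 1.0, 4.7]
opening: 0.458
grasp_force: 29.9
```

Emit:
send_rows(
  plan=[
    [200,0.004,0,0.0004,0],
    [200,0.006,0,0.0004,0],
    [200,0.006,0,0.0004,0],
    [200,0.008,0,0.0007,0],
    [200,0.0075,0,0.0009,0],
    [200,0.0075,0,0.0014,0],
    [200,0.008,0,0.0016,0],
    [200,0.0045,0,0.0012,0],
    [200,0.0045,0,0.0012,0],
    [200,0,0,0,0],
  ],
)

```text
time_s: 6.57
position: [0.5073, -0.3199, 0.2116]
tcp_rot: [[0.969, 0.247, -0.0], [0.247, -0.969, 0.0], [-0.0, -0.0, -1.0]]
force: [-0.4, 2.2, 8.2]
opening: 0.459
grasp_force: 30.0
```

```bash
cat >> h.py <<'E'
def board():
    p,d=capture("side");W=cloud("side",d);W[d<=0]=np.nan;h,s,v=cv2.split(cv2.cvtColor(p,cv2.COLOR_BGR2HSV))
    a=W[...,:2]@n;b=W[...,:2]@t;z=W[...,2]
    m=(v<120)&((h<20)|(h>170))&(s>60)&(a>.33)&(a<.46)&(b>-.49)&(b<-.38)&(z>.158)&(z<.215)
    P=np.c_[a[m],b[m],z[m]];A=np.c_[P[:,2],P[:,1],np.ones(len(P))]
    k,_,_,_=np.linalg.lstsq(A,P[:,0],rcond=None)
    print(len(P),"lean",np.degrees(np.arctan(k[0])),"yaw rel",np.degrees(np.arctan(-k[1])),"back a at z=.154",k@[.154,-.435,1],"at .044",k@[.044,-.435,1])
    for zz in(.165,.18,.195,.21):
        q=abs(P[:,2]-zz)<.006;print(zz,"b ends",np.round(np.percentile(P[q,1],[2,98]),4))
    return p
E
python3 - <<'E'
from h import *
where();board()
E
```

```text
t 6.57 a 0.4133 b -0.4346 z 0.2116 tooly yaw err deg 0.11 zax [-0.  0. -1.] F [-0.4  2.2  8.2] op 0.459 29.994182743703277
477 lean 17.838078929627354 yaw rel 0.025648483395336957 back a at z=.154 0.39894461739613396 at .044 0.36354682157763685
0.165 b ends [-0.4536 -0.4167]
0.18 b ends [-0.4521 -0.4174]
0.195 b ends [-0.4527 -0.4172]
0.21 b ends [-0.4536 -0.4156]
```

Emit:
send_rows(
  plan=[
    [200,0.003,0,0.001,0],
    [200,0.003,0,0.001,0],
    [200,0.001,0,0.0004,0],
    [200,0,0,0,0],
    [200,0,0,0,0],
  ],
)

```text
time_s: 7.03
position: [0.5132, -0.3185, 0.2096]
tcp_rot: [[0.969, 0.247, -0.001], [0.247, -0.969, -0.0], [-0.001, -0.0, -1.0]]
force: [-1.2, 2.0, 8.5]
opening: 0.455
grasp_force: 30.0
```

```bash
python3 - <<'E'
from h import *
where();board()
E
```

```text
t 7.03 a 0.4194 b -0.4347 z 0.2096 tooly yaw err deg 0.09 zax [-0.001 -0.    -1.   ] F [-1.2  2.   8.5] op 0.455 29.98723060150951
445 lean 19.858819381486363 yaw rel -0.07010234045808313 back a at z=.154 0.4034521304193477 at .044 0.3637220843694057
0.165 b ends [-0.4533 -0.4167]
0.18 b ends [-0.4513 -0.4166]
0.195 b ends [-0.453  -0.4166]
0.21 b ends [-0.4528 -0.4165]
```

Emit:
send_rows(
  plan=[
    [100,0,0,0,0],
    [60,0,0,0,0],
    [60,0,0,0,0],
    [60,0,0,0,0],
    [60,0,0,0,0],
    [60,0,0,0,0],
    [60,0,0,0,0],
    [60,0,0,-0.01,0],
    [60,0,0,-0.02,0],
    [60,0,0,-0.03,0],
    [60,0,0,-0.03,0],
    [60,-0.03,0,-0.02,0],
    [60,-0.04,0,0,0],
    [60,-0.04,0,0,0],
    [60,0,0,0,0],
  ],
)

```text
time_s: 8.33
position: [0.4014, -0.3465, 0.3191]
tcp_rot: [[0.97, 0.242, -0.004], [0.242, -0.97, -0.001], [-0.004, -0.0, -1.0]]
force: [1.3, 1.3, -0.2]
opening: 0.761
grasp_force: 0.0
```

```bash
python3 - <<'E'
from h import *
where();p=board();q,_=capture("top")
cv2.imwrite("pics/f.png",np.hstack([cv2.resize(p[60:310,150:400],None,fx=1.6,fy=1.6),cv2.resize(q[60:310,250:500],None,fx=1.6,fy=1.6)]))
E
```

```text
t 8.33 a 0.3041 b -0.4344 z 0.3191 tooly yaw err deg -0.18 zax [-0.004 -0.001 -1.   ] F [ 1.3  1.3 -0.2] op 0.761 0.0
459 lean 19.70033447089178 yaw rel -1.19628076974056 back a at z=.154 0.40349260367487005 at .044 0.3641061770990961
0.165 b ends [-0.4538 -0.4178]
0.18 b ends [-0.4541 -0.4169]
0.195 b ends [-0.4543 -0.4178]
0.21 b ends [-0.4544 -0.4179]
```

View pics/f.png

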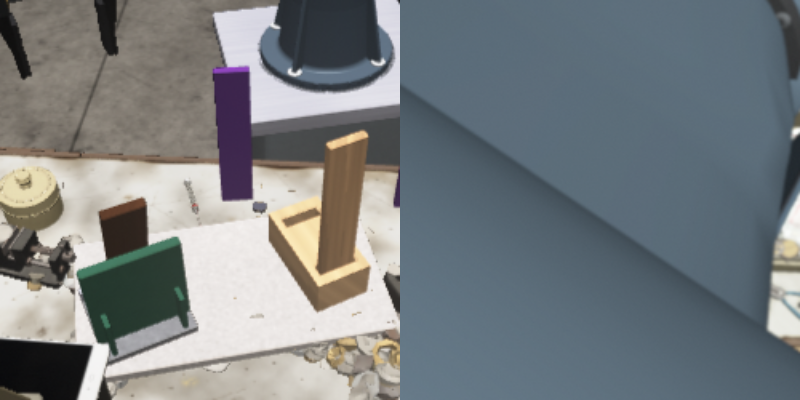

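The side crop shows the board leaning over the wall at (125,230), with the pale board in place at (345,200). I'll move the arm aside so the top camera can check the foot against the strip.

Emit:
send_rows(
  plan=[
    [60,0,0,-0.02,0],
    [60,0.01,-0.035,0,0],
    [60,0.01,-0.035,0,0],
    [60,0.01,-0.035,0,0],
    [60,0.01,-0.035,0,0],
    [60,0.01,-0.035,0,0],
    [60,0.01,-0.035,0,0],
    [60,0,0,0,0],
    [60,0,0,0,0],
  ],
)

```text
time_s: 9.18
position: [0.4143, -0.1254, 0.3385]
tcp_rot: [[0.968, 0.251, 0.001], [0.251, -0.968, -0.0], [0.001, 0.001, -1.0]]
force: [0.5, -0.2, 1.1]
opening: 0.766
grasp_force: 0.0
```

```bash
python3 - <<'E'
from h import *
where();board()
p,d=capture("top");W=cloud("top",d);W[d<=0]=np.nan;h,s,v=cv2.split(cv2.cvtColor(p,cv2.COLOR_BGR2HSV))
a=W[...,:2]@n;b=W[...,:2]@t;z=W[...,2]
k=(a>.335)&(a<.46)&(b>-.455)&(b<-.415)&(z>.06)&(z<.22);P=np.c_[z[k],b[k],np.ones(k.sum())]
c,_,_,_=np.linalg.lstsq(P,a[k],rcond=None);r=a[k]-P@c;g=abs(r)<.004;c,_,_,_=np.linalg.lstsq(P[g],a[k][g],rcond=None)
print("front: lean",np.degrees(np.arctan(c[0])),"yaw",np.degrees(np.arctan(-c[1])),"a at z=.0474",c@[.0474,-.435,1],k.sum())
s_=(b>-.485)&(b<-.385)&(z>.054)&(z<.062)&(a>.335)&(a<.36);print("strip a",np.percentile(a[s_],[2,50,98]))
r,u=map(int,proj("top",[.46,-.33,.1])[::-1]);cv2.imwrite("pics/t6.png",cv2.resize(p[r-60:r+50,u-60:u+60],None,fx=5,fy=5,interpolation=cv2.INTER_CUBIC))
E
```

```text
t 9.18 a 0.3708 b -0.2232 z 0.3385 tooly yaw err deg 0.36 zax [ 0.001 -0.    -1.   ] F [ 0.5 -0.2  1.1] op 0.766 0.0
454 lean 19.80870452574395 yaw rel -1.0955780703053979 back a at z=.154 0.40342239953748565 at .044 0.3638010840988549
0.165 b ends [-0.454  -0.4167]
0.18 b ends [-0.4544 -0.4168]
0.195 b ends [-0.4543 -0.4178]
0.21 b ends [-0.4543 -0.418 ]
front: lean 19.833028950991068 yaw -0.7052775389415985 a at z=.0474 0.3532015776553289 914
strip a [0.34381552 0.34849774 0.35825355]
```

View pics/t6.png

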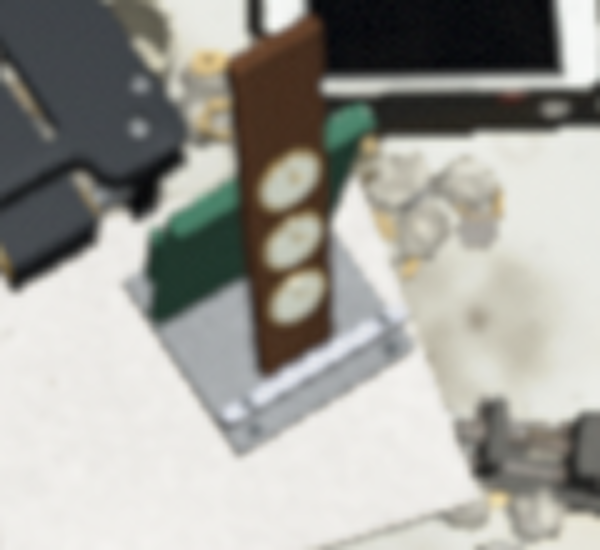

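The top crop shows the dark board leaning on the wall with its dials outward. Its foot (295,355) is on the strip's inner edge: 0.3532 m measured, against about 0.353 m for the strip. It is near the wall's middle and square to within about 1°.

```bash
python3 -c "
from rig import hand_in
print(hand_in())"
```

```text
the job is handed in; nothing more can be done
None
```

The dark board is leaning on the stand's green wall at about 20°, its foot against the stop strip and its dials facing out; the pale board still stands in the rack, and the job is handed in at about 9 s.

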